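Swap the worn roller of a packing-bench conveyor

ROBOT

A 6-joint arm with a two-finger parallel gripper is mounted at the origin on the work surface. World frame = base frame: x ahead of the robot, y to its left, z up, the work surface at z = 0. Lengths are in m, angles in rad, forces in N, time in s.
With the tool pointing down it reaches from about 0.3 to 0.85 m from the base axis. Payload 4.2 kg.
Tool frame: the origin (TCP) lies midway between the tips of the shut fingers; the grasp point (between the pads) lies 19 mm behind it; x points along the fingers, z is the direction in which the jaws open and shut, and the axes are right-handed (so a half turn about x gives the same grasp; the last joint's range is limited). The gripper opens to 91 mm and grips with 3 to 60 N. Pads are 32 mm wide; open, the fingers measure 118 mm over their backs; the gripper's body (76 mm by 178 mm) begins 60 mm behind the grasp point.
Start: joints at [1.09, 0.32, 1.565, -0, 1.257, -0.02], TCP at [0.256, 0.515, 0.214] pointing down, gripper open.
Joint ranges: [-3.11, 3.11], [-0.84, 2.01], [0.21, 2.61], [-1.34, 4.49], [0.05, 2.63], [-2.56, 2.56]. Speed limits (rad/s): [2.57, 2.57, 3.14, 3.14, 3.14, 3.14].

INTERFACE

Orientations are given as a unit quaternion [x, y, z, w].
In Python, from cell import move_pose, movel, move_joints, gripper_to, hold, ik, camera, MotionError, close_job, current_clock, current_joints, current_joint_vel, current_tau, current_tcp_pos, current_ee_rot, current_contact_force, current_wrist_torque, current_finger_gap gives the robot as it stands. Calls block until the motion is done:
- move_pose(position, orientation): joint-space move of the TCP to a pose.
- movel(position, attitude=None, feed=0.15, guard=None): straight line of the TCP; attitude=None keeps the orientation; feed is the mean speed in m/s. With guard (N) it stops when the force on the tool has changed by that much, and returns True; else False.
- move_joints(angles): joint-space move.
- gripper_to(opening, grasp_force=None): opening from 0.0 (shut) to 1.0 (fully open); grasp_force is the grip in N (None keeps the last); returns when the fingers have stopped.
- hold(seconds).
- ik(position, orientation): joint angles nearest the present ones, or None.
- camera(name): name is "scene" or "side" or "wrist"; returns a dict with "pixels" (384x512x3 uint8, red, green, blue), "fovy" (degrees; the focal length in pixels is half the picture's height over the tangent of half this angle, whatever the lens; pixels are square), "cx", "cy" (the principal point, pixels), "distortion" ([k1, k2, p1, p2, k3] as OpenCV has them; the pictures are not rectified), "rvec" (rotation vector, rad) and "tvec" (3), from world to camera coordinates, as OpenCV has them; the wrist camera has in their place "T_tool_cam" (4x4, takes a point from camera to tool coordinates, whose origin is the TCP and whose axes are the tool frame's). Camera axes: x right, y down, z forward; pixel columns grow to the right and rows downward; lengths in m; the calibration is good to about 2 mm. A picture is of the moment at which its call begins: read the wrist's pose just before it. There is no depth.
A pose or a line that the arm cannot do raises MotionError and nothing moves.
- close_job(): hands the job in, once; it reports no verdict.
Readings, each from a call of its own:
- current_clock(): time.
- current_joints(): joint angles.
- current_joint_vel(): joint speeds.
- current_tau(): joint torques, N m.
- current_tcp_pos(): TCP position.
- current_ee_rot(): TCP orientation.
- current_contact_force(): force on the tool from outside, world axes, zero at the start.
- current_wrist_torque(): the same for the moment, N m.
- current_finger_gap(): opening from 0.0 (shut) to 1.0 (fully open).
Only numpy, scipy, OpenCV 4.12 (cv2) and the standard library are available. Lean on these libraries where they do the work, as an engineer would, in place of code of your own. Each camera call takes 0.05 s, during which the arm holds its last target.

TASK

Change the worn roller (dull brown, marked with a red band) of the conveyor on the packing bench: lift it out and lay it gently in the red reject tray, then lower the new roller from its carton into the freed pair of slots, its black ribbed drive head on the motor side like those of the other rollers. Keep it level so that both axle ends go home together, and let go only once both rest on the bottom of their slots; do not let it drop in. Leave the other rollers in place and do not disturb anything else on the bench.

Things in the scene. Friction and masses are not known exactly. Their poses are not given: they have to be found in the camera images.
- conveyor: Short conveyor, fixed: two aluminium side rails 400 mm long along its y, 100 tall, at |x| = 93 to 103 mm; blue motor and yellow strip outside the +x rail (drive side; motor to x = 185, 105 high). Origin on the bench under the middle, z up. Rollers lie loose across both rails in five slot pairs at y = -150, -75, 0, 75, 150 mm; the worn one can be in any. Belts are off: only weight holds them.
- conveyor_slot (a point): Middle of the conveyor's centre slot pair (y = 0), midway between the rails, at the height of a seated axle's centre: 88 mm above the bench. Axes as the conveyor. Every slot is open on top, 12 mm wide, its top flared at 45 degrees to 20 mm, flat floor 83 mm above the bench (17 mm deep). Two tie bars below the rollers reach 53 mm above the bench.
- conveyor_sensor (a point): Top of the black light sensor on a bracket outside the drive-side rail, 152 mm above the bench (conveyor x = 112 to 128, y = 104 to 121 mm). Its orange reflector stands opposite, at x = -128 to -120 mm, y = 101 to 124 mm, 150 high. A blue end plate stands across the conveyor at y = 201 to 205 mm, 125 high.
- worn_roller: Worn roller, in one slot pair: dull brown steel tube with dark scored rings and a 30 mm wide red band round its middle. Tube 30 mm in diameter, 180 long, its last 30 mm at the +x end a black ribbed drive head of the same diameter; a 10 mm axle sticks out 16 mm at each end. About 0.4 kg. Origin at its centre, x along the axle towards the drive head (on the conveyor's +x side). May be turned about its axle.
- new_roller: New roller, bright steel, in the carton. Tube 30 mm in diameter, 180 long, its last 30 mm at the +x end a black ribbed drive head of the same diameter; a 10 mm axle sticks out 16 mm at each end (212 overall). About 0.4 kg. Origin at its centre, x along the axle towards the drive head, which must come on the conveyor's +x (motor) side. Fitted, it has 3 mm play along the axle to either rail.
- new_roller_head_end (a point): Point on the new roller's axle centre line at the drive-head end, 98 mm from its middle; lies in the middle of the rail's thickness when fitted.
- new_roller_plain_end (a point): Point on the new roller's axle centre line at the plain end, 98 mm from its middle.
- carton: Open cardboard carton of the new roller, fixed, 236 x 104 mm, side walls 20 mm tall, floor 4 mm, thin flaps folded out at its ends; on either side of the conveyor, at any yaw. Origin on the bench under its middle, x along the roller. Two end boards (|x| = 93 to 103 mm, 52 tall) hold the axle ends in open notches 12 mm wide and deep, axle 45 mm above the bench; the roller lifts straight out.
- tray: Red plastic reject tray, fixed, open on top, empty: 260 (its x) x 150 (its y) x 45 mm tall, walls and floor 5 mm thick. Origin on the bench under its middle. On the other side of the conveyor from the carton. A roller fits lengthwise along the tray's x, either way round; on the floor its centre is 20 mm above the bench.
- good_1: One of the four good rollers, bright steel, same shape as the new one, seated loose in the conveyor; origin at its centre, x along the axle towards the drive head. To be left in place.
- good_2: One of the four good rollers, bright steel, same shape as the new one, seated loose in the conveyor; origin at its centre, x along the axle towards the drive head. To be left in place.
- good_3: One of the four good rollers, bright steel, same shape as the new one, seated loose in the conveyor; origin at its centre, x along the axle towards the drive head. To be left in place.
- good_4: One of the four good rollers, bright steel, same shape as the new one, seated loose in the conveyor; origin at its centre, x along the axle towards the drive head. To be left in place.
- cleaner: Bystander: white spray-cleaner bottle with blue cap and label, 60 mm across, 190 tall, standing; origin at the middle of its underside.
- grease_can: Bystander: green grease can, 62 mm across, 125 tall, standing; origin at the middle of its underside.
- screwdriver: Bystander: screwdriver lying flat, 140 mm long; origin at the middle of its underside.
- wrench: Bystander: wrench lying flat, 130 mm long; origin at the middle of its underside.
- tape_roll: Bystander: brown roll of packing tape lying flat, 104 mm across, 48 tall; origin at the middle of its underside.
- parcel: Bystander: cardboard parcel with red tape, 100 x 130 x 190 mm tall; origin at the middle of its underside.
- mug: Bystander: blue mug, 76 mm across, 92 tall, handle along its +y; origin at the middle of its underside.
- red_pack: Bystander: flat red pack, 90 x 120 x 45 mm tall, lying on the parcel; origin at the middle of its underside.
Things that resemble listed ones, but are neither listed nor needed, are in the scene too. Leave any blue look-alike of the worn_roller alone. Leave any purple look-alike of the new_roller alone.

How it is judged:
By the outcome, as a careful person would: the job done as asked, in the order asked, and still so for the second after the job is handed in, with the robot touching nothing.
It also fails if it takes over 72 s, if anything falls off the work surface, if the arm or the gripper's body presses on something with over 40 N, if the wrist force passes 120 N, or if a joint passes its speed limit or range.

## Working session

There is one attempt and no reset: what is moved stays moved. The work goes in short steps, each a Python script; the robot and the scene stay as the last script left them, time stands still between calls to the robot, and variables do not carry over. Pictures are saved under pics/ and viewed, and the job is handed in when it is done.

```bash
ls; mkdir -p pics
cat > h.py <<'E'
import numpy as np, cv2
from cell import *
from scipy.spatial.transform import Rotation as R
def snap(n,tag):
    p,q=current_tcp_pos(),current_ee_rot()
    c=camera(n); c['p']=p;c['q']=q
    cv2.imwrite(f'pics/{tag}.png',cv2.cvtColor(c['pixels'],cv2.COLOR_RGB2BGR))
    import pickle; pickle.dump(c,open(f'pics/{tag}.pkl','wb')); return c
def load(tag):
    import pickle; return pickle.load(open(f'pics/{tag}.pkl','rb'))
def cal(c):
    h,w=c['pixels'].shape[:2]; f=h/2/np.tan(np.radians(c['fovy'])/2)
    K=np.array([[f,0,c['cx']],[0,f,c['cy']],[0,0,1.]]); D=np.array(c['distortion'],float)
    if 'rvec' in c:
        Rc=cv2.Rodrigues(np.array(c['rvec'],float))[0]; t=np.array(c['tvec'],float).ravel()
    else:
        T=np.eye(4);T[:3,:3]=R.from_quat(c['q']).as_matrix();T[:3,3]=c['p']
        T=np.linalg.inv(T@np.array(c['T_tool_cam'])); Rc=T[:3,:3];t=T[:3,3]
    return K,D,Rc,t
def pix(c,P):
    K,D,Rc,t=cal(c); return cv2.projectPoints(np.array(P,float).reshape(-1,3),cv2.Rodrigues(Rc)[0],t,K,D)[0].reshape(-1,2)
def unz(c,uv,z):
    K,D,Rc,t=cal(c); n=cv2.undistortPoints(np.array(uv,float).reshape(-1,1,2),K,D).reshape(-1,2)
    d=np.c_[n,np.ones(len(n))]@Rc; o=-Rc.T@t
    return o+d*((np.asarray(z)-o[2])/d[:,2])[:,None]
E
python3 - <<'E'
from h import *
for n in['scene','side','wrist']:
    c=snap(n,n+'0'); K,D,Rc,t=cal(c); print(n,K[0,0],c['cx'],c['cy'],D,-Rc.T@t,Rc[2])
    cv2.imwrite(f'pics/{n}0b.png',cv2.resize(cv2.imread(f'pics/{n}0.png'),(800,600),interpolation=cv2.INTER_CUBIC))
print(current_ee_rot(),current_clock(),current_contact_force(),R.from_quat(current_ee_rot()).as_matrix())
E
```

```text
pics
scene 422.1581200819561 257.3204120712871 193.86950754616805 [-0.14643901  0.          0.          0.          0.        ] [ 1.32896217 -0.19092917  1.21955929] [-0.60543453  0.13892343 -0.78367679]
side 411.4138683199881 255.9353687612907 193.7342829044088 [0.04399938 0.         0.         0.         0.        ] [ 0.12061678 -0.88506989  0.90768666] [ 0.28991022  0.71533021 -0.63581032]
wrist 315.07476741278657 257.33802902937987 189.4944839313064 [0.00119608 0.         0.         0.         0.        ] [0.18407253 0.54961974 0.38391212] [ 0.24741629 -0.12336991 -0.96102291]
[-0.37281866  0.60136204  0.37238637  0.60058166] 0.15 [ 1.16546877  0.10405691 -0.40168441] [[-6.15830807e-04 -8.95694831e-01  4.44668855e-01]
 [-1.10113992e-03  4.44669277e-01  8.95694156e-01]
 [-9.99999204e-01  6.19534269e-05 -1.26012638e-03]]
```

View pics/scene0b.png

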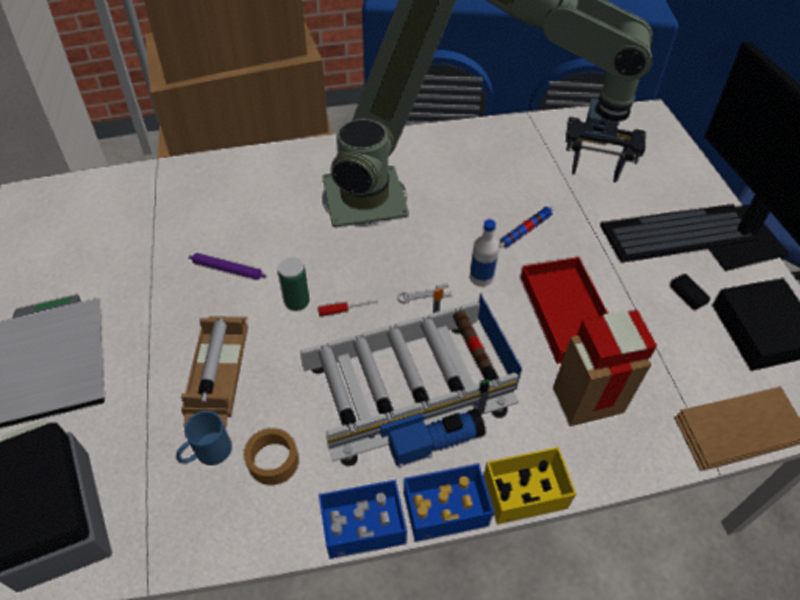

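View pics/side0b.png

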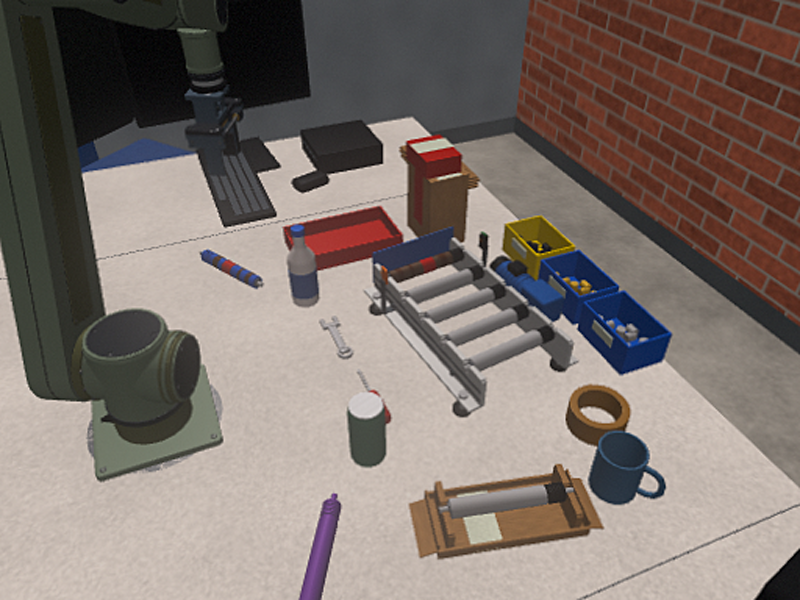

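View pics/wrist0b.png

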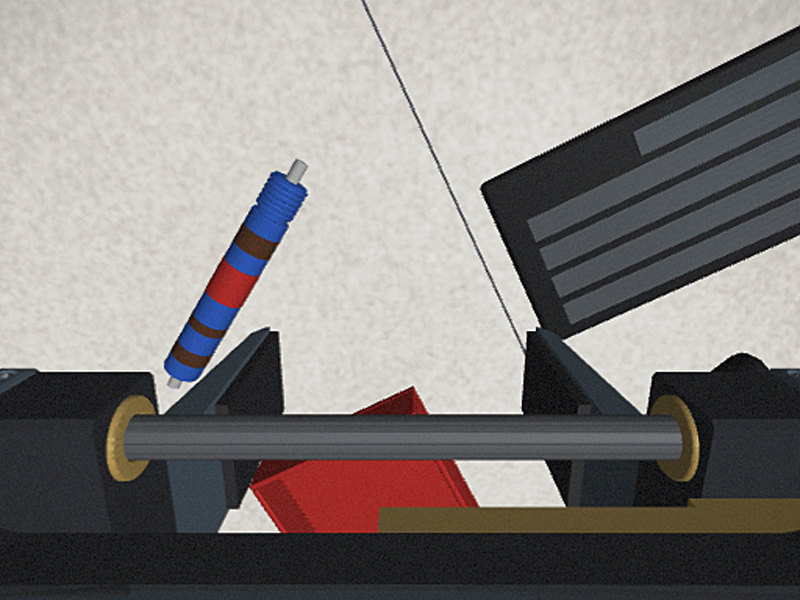

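Run:
```python
import cv2
def crop(n,x,y,w,h,o,s):
    im=cv2.imread(f'pics/{n}.png')[y:y+h,x:x+w]; cv2.imwrite(f'pics/{o}.png',cv2.resize(im,None,fx=s,fy=s,interpolation=cv2.INTER_CUBIC))
crop('scene0',185,180,155,120,'c1',5)
crop('scene0',105,190,70,90,'c2',6)
crop('scene0',325,155,95,110,'c3',5)
crop('side0',225,130,160,140,'c4',5)
crop('side0',255,290,140,75,'c5',5)
```

```text
(no output)
```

View pics/c1.png

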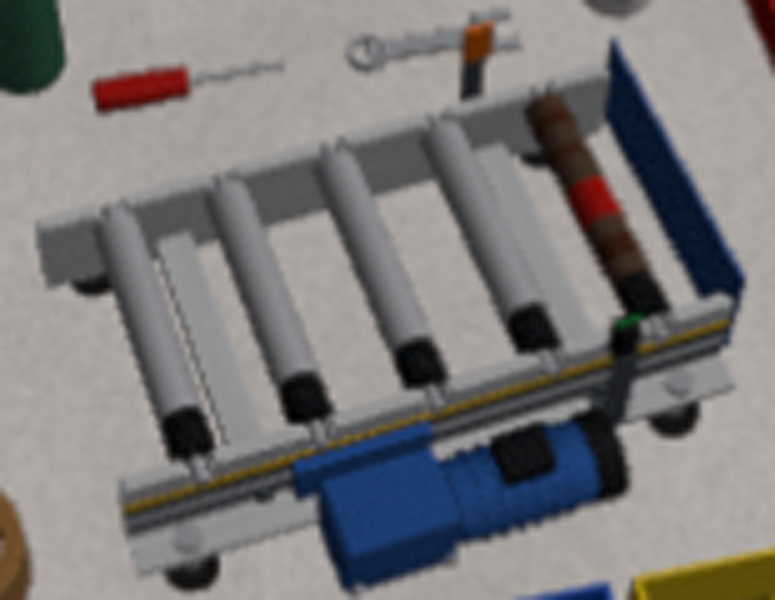

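View pics/c2.png

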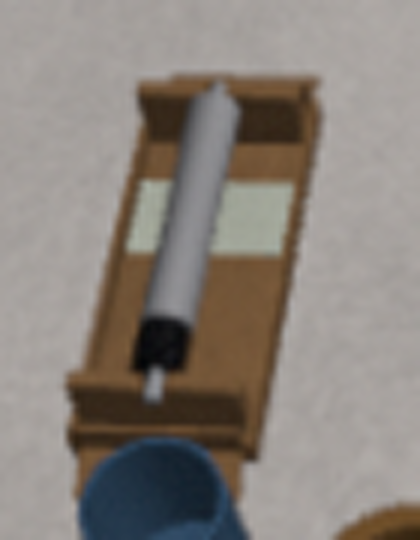

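View pics/c3.png

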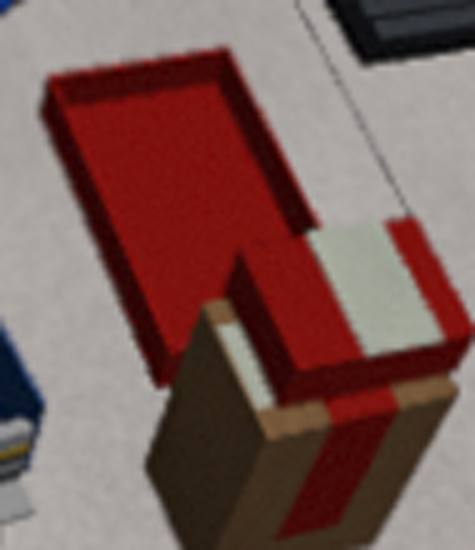

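View pics/c4.png

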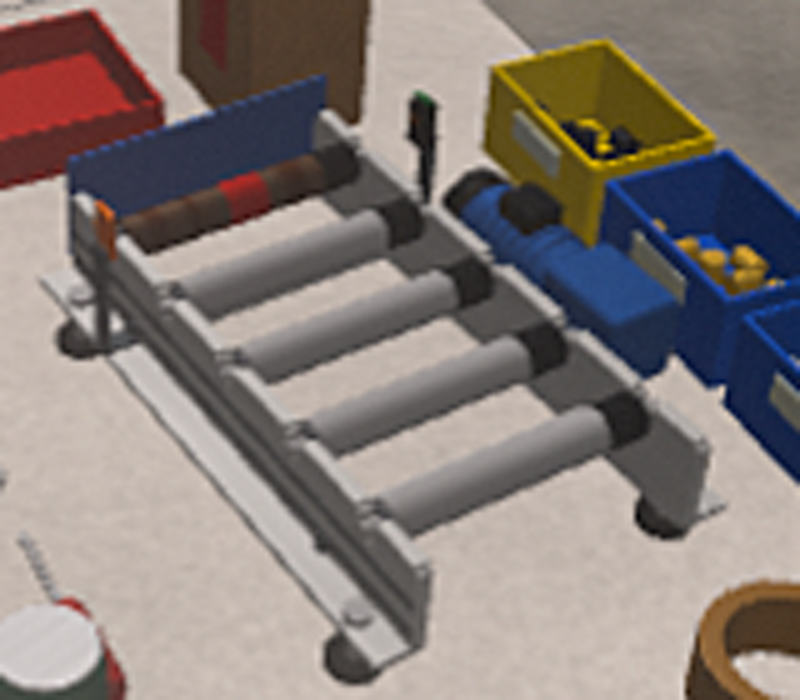

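View pics/c5.png

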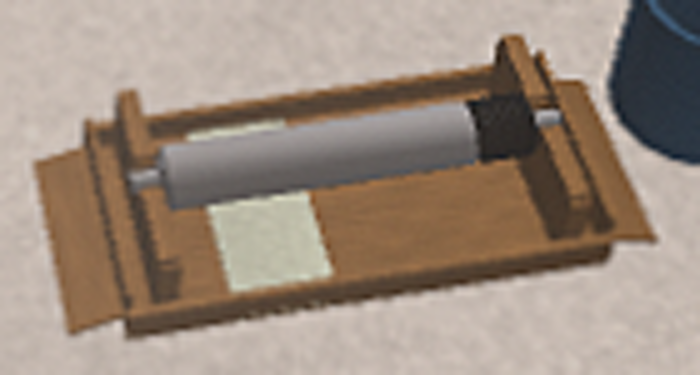

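```bash
cat > fit.py <<'E'
from h import *
from scipy.optimize import least_squares
S=load('scene0');D=load('side0')
def cc(u,x,y,s): u=np.array(u,float); return (u+.5)/s-.5+[x,y]
def fit(obs,x0):
    # obs: (cam, local pts, pix)
    def T(p,L): 
        c,s=np.cos(p[2]),np.sin(p[2]); L=np.array(L,float); return np.c_[p[0]+c*L[:,0]-s*L[:,1],p[1]+s*L[:,0]+c*L[:,1],L[:,2]]
    f=lambda p:np.concatenate([(pix(c,T(p,L))-U).ravel() for c,L,U in obs])
    r=least_squares(f,x0,loss='soft_l1'); return r.x,f(r.x).reshape(-1,2).round(1)
L=[[-.098,-.2,.1],[.098,-.2,.1],[.098,.2,.1],[-.098,.2,.1]]
conv,r=fit([(S,L,cc([[38,222],[122,487],[735,298],[608,70]],185,180,5)),(D,L,cc([[425,568],[705,440],[325,112],[83,200]],225,130,5))],[.6,.1,0]); print(conv,r.tolist())
A=[[-.106,0,.045],[.106,0,.045]]
cart,r=fit([(S,A,cc([[220,85],[153,398]],105,190,6)),(D,A,cc([[130,180],[558,117]],255,290,5))],[.6,-.2,0]); print(cart,r.tolist())
T=[[-.13,.075,.045],[-.13,-.075,.045]]
T2=[[-.13,-.075,.045],[-.13,.075,.045],[.13,.075,.045],[.13,-.075,.045]]
tray,r=fit([(S,T,cc([[228,48],[48,78]],325,155,5)),(D,[T2[0],T2[2],T2[3]],np.array([[285,237],[372,207],[402,240]])/1.5625)],[.6,.4,0]); print(tray,r.tolist())
tray,r=fit([(S,T,cc([[228,48],[48,78]],325,155,5))],[.6,.4,0]); print(tray,r.tolist())
print('bottle',unz(S,np.array([[483,278]])/1.5625,0),unz(D,np.array([[306,300]])/1.5625,0),'can',unz(S,np.array([[296,303]])/1.5625,0),'parcel',unz(S,np.array([[555,387],[583,420],[632,402]])/1.5625,0))
E
python3 fit.py
```

```text
[ 0.61644371 -0.01306114  0.12777934] [[-0.2, 0.4], [-0.8, -0.4], [-0.3, 0.0], [0.4, -0.6], [0.4, -0.6], [0.5, 0.4], [-0.1, -1.0], [-0.8, -2.4]]
[ 0.48556158 -0.41421666 -0.22070198] [[0.0, -0.4], [-0.2, -0.0], [0.1, 0.0], [0.1, -0.2]]
[ 0.48337766  0.39436654 -0.06720026] [[1.1, -1.6], [-0.4, -4.0], [5.4, 13.7], [6.5, 0.2], [-0.9, -1.2]]
[0.49675415 0.39986689 0.0222754 ] [[0.3, -0.2], [-0.3, 0.1]]
bottle [[0.3500582  0.23526559 0.        ]] [[0.34454602 0.22544378 0.        ]] can [[ 0.33728148 -0.22034783  0.        ]] parcel [[0.68046289 0.3021941  0.        ]
 [0.77018386 0.33330626 0.        ]
 [0.75274463 0.45557722 0.        ]]
```

```bash
cat >> fit.py <<'E'
tray,r=fit([(S,T,cc([[228,48],[48,78]],325,155,5)),(D,[T2[1],T2[2],T2[3]],np.array([[285,237],[370,208],[403,242]])/1.5625)],[.5,.4,0]); print(tray,r.tolist())
E
python3 fit.py | tail -1
python3 - <<'E'
import cv2
im=cv2.imread('pics/side0.png')[120:190,170:280]; cv2.imwrite('pics/c6.png',cv2.resize(im,None,fx=6,fy=6,interpolation=cv2.INTER_CUBIC))
E
```

```text
[ 0.4890707   0.38906275 -0.05416627] [[-0.1, -0.5], [-1.6, -2.4], [-0.5, -7.1], [9.2, -0.3], [0.5, -2.4]]
```

View pics/c6.png

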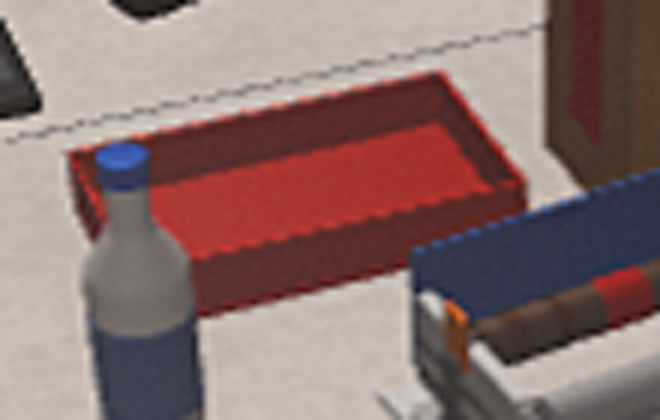

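```bash
cat >> fit.py <<'E'
tray,r=fit([(S,T,cc([[228,48],[48,78]],325,155,5)),(D,[T2[1],T2[2],T2[3]],cc([[70,152],[443,72],[525,188]],170,120,6))],[.5,.4,0]); print(tray,r.tolist())
E
python3 fit.py | tail -1
```

```text
[ 0.49032504  0.39739637 -0.00430135] [[0.1, -1.0], [-0.8, -1.6], [-0.2, -0.5], [0.7, -0.4], [1.1, -0.7]]
```

```bash
cat >> h.py <<'E'
def ori(a):
    X=np.array([0,0,-1.]);Z=np.array([np.cos(a),np.sin(a),0]);return R.from_matrix(np.c_[X,np.cross(Z,X),Z]).as_quat()
def big(tag):
    cv2.imwrite(f'pics/{tag}b.png',cv2.resize(cv2.imread(f'pics/{tag}.png'),(800,600),interpolation=cv2.INTER_CUBIC))
E
python3 - <<'E'
from h import *
q=ori(1.6986)
move_pose([.49,.36,.33],q); print(current_clock())
snap('wrist','w1');big('w1')
move_pose([.51,.12,.33],q); print(current_clock(),current_joints())
snap('wrist','w2');big('w2')
E
```

```text
1.3167
2.3167 [ 2.10690183e-01  1.86982706e-01  1.45824709e+00  8.55294475e-04
  1.49603445e+00 -1.48895083e+00]
```

View pics/w1b.png

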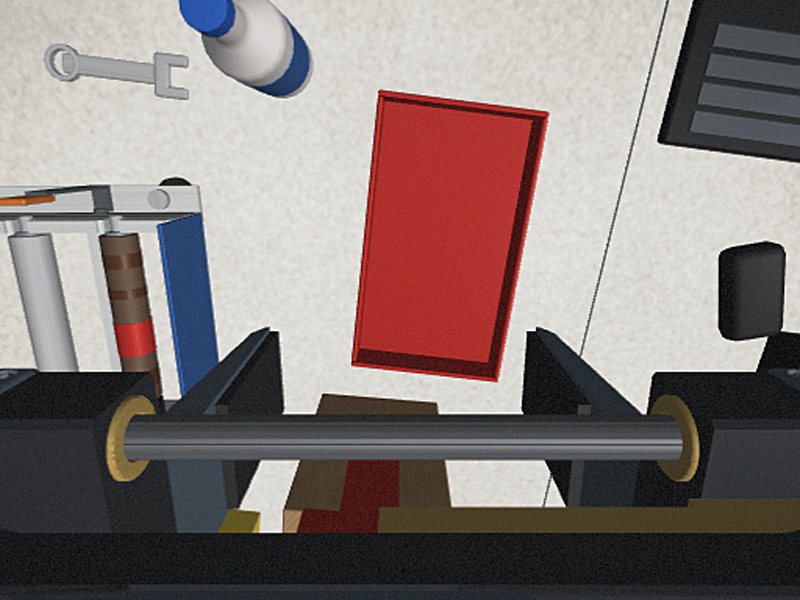

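View pics/w2b.png

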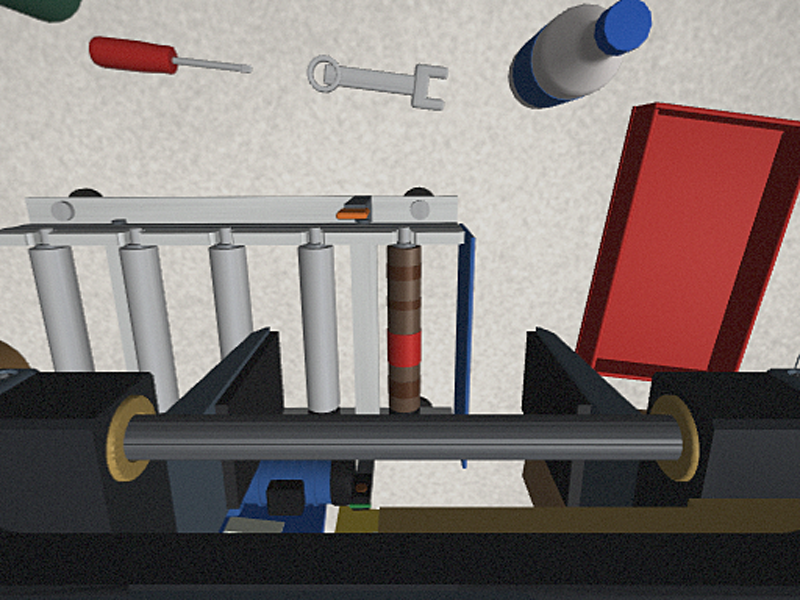

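Run:
```python
import cv2
def crop(n,x,y,w,h,o,s):
    im=cv2.imread(f'pics/{n}.png')[y:y+h,x:x+w]; cv2.imwrite(f'pics/{o}.png',cv2.resize(im,None,fx=s,fy=s,interpolation=cv2.INTER_CUBIC))
crop('w2',180,120,140,145,'d1',5)
crop('w1',215,45,150,205,'d2',3)
```

```text
(no output)
```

View pics/d1.png

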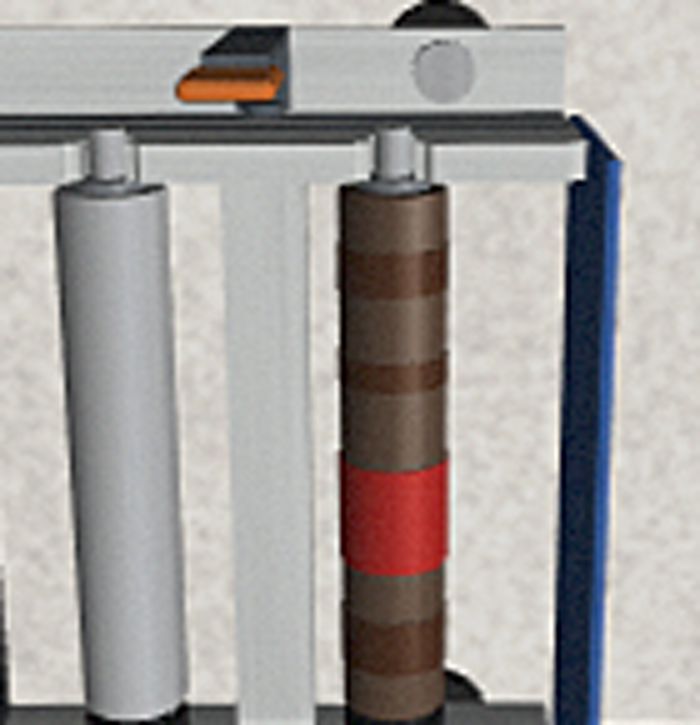

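View pics/d2.png

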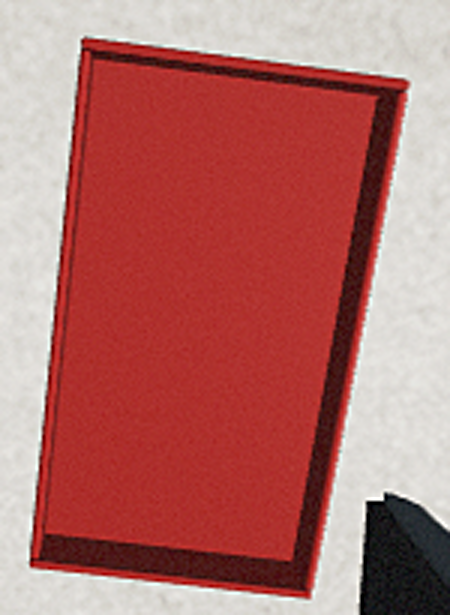

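```bash
cat > f2.py <<'E'
from fit import *
W1=load('w1');W2=load('w2')
tr,r=fit([(W1,[[-.13,-.075,.045],[-.13,.075,.045],[.13,.075,.045],[.13,-.075,.045]],cc([[82,40],[408,83],[310,597],[32,566]],215,45,3))],tray);print('tray',tr,r.tolist())
def T(p,L): 
        c,s=np.cos(p[2]),np.sin(p[2]); L=np.array(L,float); return np.c_[p[0]+c*L[:,0]-s*L[:,1],p[1]+s*L[:,0]+c*L[:,1],L[:,2]]
L=[[-.09,.15,.088],[.06,.15,.088],[-.09,.075,.088],[.06,.075,.088],[-.103,.2,.1],[-.093,.2,.1]]
print((pix(W2,T(conv,L))-[180,120])*5+2)
obs=cc([[394,188],[395,718],[111,192],[137,714]],180,120,5)
# lines: only lateral (u) matter
P=unz(W2,obs,.088); d=np.diff(P[:2],axis=0)[0]; print('worn',P[:2],np.arctan2(d[1],d[0])); d=P[3]-P[2]; print('g',P[2:],np.arctan2(d[1],d[0]))
print('conv pred',T(conv,L[:4]))
E
python3 f2.py|tail -22
```

```text
[ 0.48337766  0.39436654 -0.06720026] [[1.1, -1.6], [-0.4, -4.0], [5.4, 13.7], [6.5, 0.2], [-0.9, -1.2]]
[0.49675415 0.39986689 0.0222754 ] [[0.3, -0.2], [-0.3, 0.1]]
bottle [[0.3500582  0.23526559 0.        ]] [[0.34454602 0.22544378 0.        ]] can [[ 0.33728148 -0.22034783  0.        ]] parcel [[0.68046289 0.3021941  0.        ]
 [0.77018386 0.33330626 0.        ]
 [0.75274463 0.45557722 0.        ]]
[ 0.4890707   0.38906275 -0.05416627] [[-0.1, -0.5], [-1.6, -2.4], [-0.5, -7.1], [9.2, -0.3], [0.5, -2.4]]
[ 0.49032504  0.39739637 -0.00430135] [[0.1, -1.0], [-0.8, -1.6], [-0.2, -0.5], [0.7, -0.4], [1.1, -0.7]]
tray [0.48922606 0.39920354 0.00889822] [[-0.4, -0.6], [0.8, -0.8], [0.5, 1.4], [-1.2, 1.4]]
[[398.40339373 201.28270691]
 [396.91622163 708.51193736]
 [115.706891   201.06841346]
 [139.80627897 708.5421267 ]
 [594.32664699 160.06172798]
 [592.87385065 198.64543769]]
worn [[0.50467845 0.12262627 0.088     ]
 [0.65997528 0.14320806 0.088     ]] 0.13176401309603594
g [[0.51535123 0.0484258  0.088     ]
 [0.66827205 0.06831223 0.088     ]] 0.12931825316496376
conv pred [[0.50806266 0.12424709 0.088     ]
 [0.65683976 0.14336187 0.088     ]
 [0.51762006 0.04985854 0.088     ]
 [0.66639715 0.06897333 0.088     ]]
```

Run:
```python
from h import *
q=ori(np.pi/2+.130)
gripper_to(.5,25)
move_pose([.597,.1345,.25],q)
print(movel([.597,.1345,.12],feed=.15,guard=15),current_clock(),current_contact_force())
print(movel([.597,.1345,.076],feed=.06,guard=12),current_tcp_pos(),current_clock(),current_contact_force())
snap('scene','s1');snap('side','s2')
for n,(x,y,w,h) in {'s1':(185,120,155,170),'s2':(225,60,160,150)}.items():
    cv2.imwrite(f'pics/{n}c.png',cv2.resize(cv2.imread(f'pics/{n}.png')[y:y+h,x:x+w],None,fx=3.5,fy=3.5,interpolation=cv2.INTER_CUBIC))
```

```text
False 4.7583 [ 0.24137817 -0.01811397 -0.07492052]
False [0.59733397 0.13459875 0.07625419] 5.6417 [-0.75643497 -0.27166044 -0.72911163]
```

View pics/s1c.png

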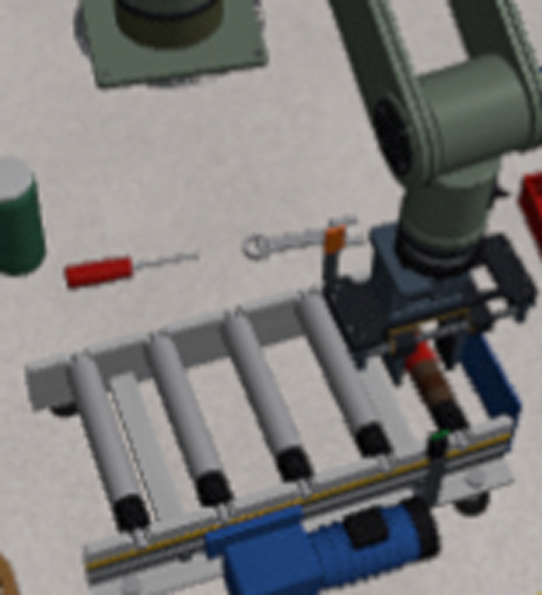

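View pics/s2c.png

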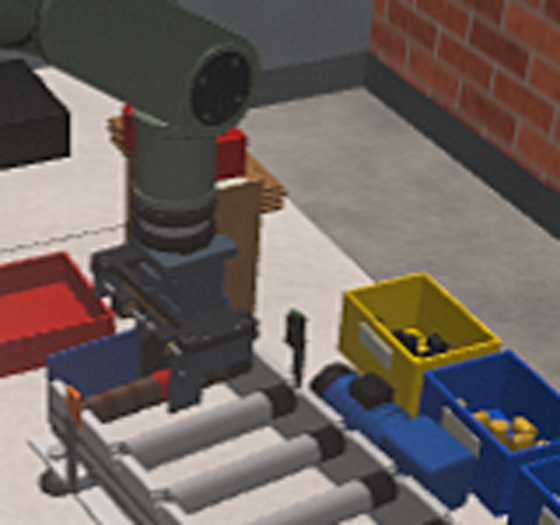

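Run:
```python
from h import *
f0=current_contact_force();t0=current_wrist_torque()
gripper_to(0,25);print(current_finger_gap()*91,current_contact_force()-f0)
p=current_tcp_pos()
movel([p[0],p[1],.12],feed=.06); hold(.2)
print(current_contact_force()-f0,current_wrist_torque()-t0,current_finger_gap()*91,current_clock())
movel([p[0],p[1],.28],feed=.15)
print(current_contact_force()-f0,current_wrist_torque()-t0,current_finger_gap()*91,current_clock())
snap('scene','s3');snap('side','s4')
for n,(x,y,w,h) in {'s3':(185,90,155,170),'s4':(205,30,160,150)}.items():
    cv2.imwrite(f'pics/{n}c.png',cv2.resize(cv2.imread(f'pics/{n}.png')[y:y+h,x:x+w],None,fx=3.5,fy=3.5,interpolation=cv2.INTER_CUBIC))
```

```text
29.595409592462826 [0.17057595 0.20633081 1.54268177]
[ 0.38781423  1.80531369 -3.69383931] [ 0.05548495 -0.07327258  0.10127763] 29.444921473149435 7.2167
[ 0.35433936  1.25021403 -4.58543032] [0.06573864 0.00885936 0.08050538] 29.61197062649754 8.4333
```

View pics/s3c.png

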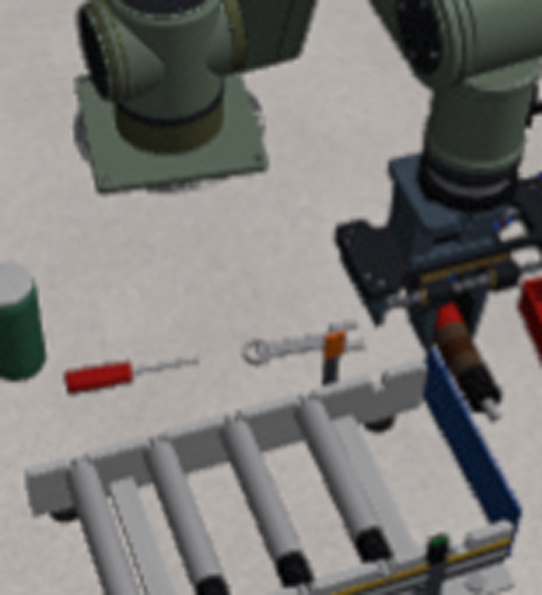

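View pics/s4c.png

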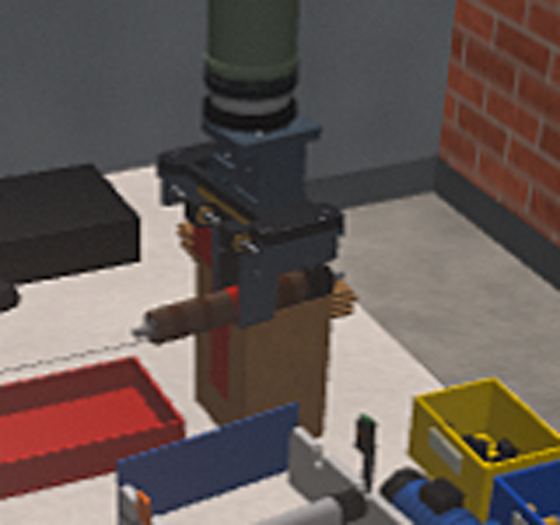

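Run:
```python
from h import *
q=ori(np.pi/2+.007)
x,y=.497,.398
move_pose([x,y,.28],q);print(current_clock())
movel([x,y,.06],feed=.15,guard=20)
f=current_contact_force()
print(movel([x,y,.007],feed=.03,guard=4),current_tcp_pos(),current_contact_force()-f,current_clock())
snap('scene','s5');snap('side','s6')
for n,(a,b,w,h) in {'s5':(285,70,155,170),'s6':(125,40,180,150)}.items():
    cv2.imwrite(f'pics/{n}c.png',cv2.resize(cv2.imread(f'pics/{n}.png')[b:b+h,a:a+w],None,fx=3.5,fy=3.5,interpolation=cv2.INTER_CUBIC))
```

```text
9.625
True [0.49696294 0.39799798 0.00840539] [-0.13702915 -0.25439772  9.32185421] 12.8333
```

View pics/s5c.png

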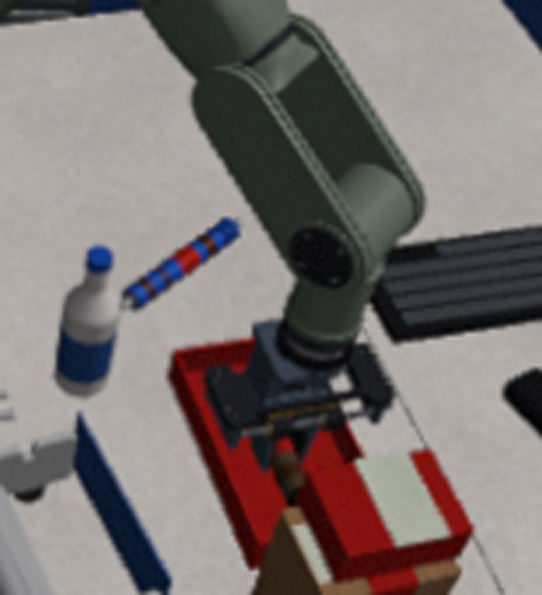

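View pics/s6c.png

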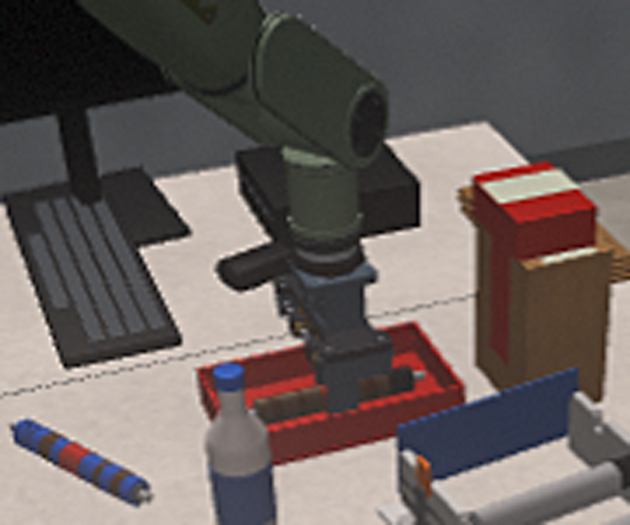

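Run:
```python
from h import *
gripper_to(.5);print(current_finger_gap()*91)
x,y=.497,.398
movel([x,y,.10],feed=.1); 
q=ori(np.pi/2+.007)
movel([x,y,.30],feed=.25); snap('wrist','w3');big('w3');print(current_clock())
```

```text
45.21052248059897
15.4833
```

View pics/w3b.png

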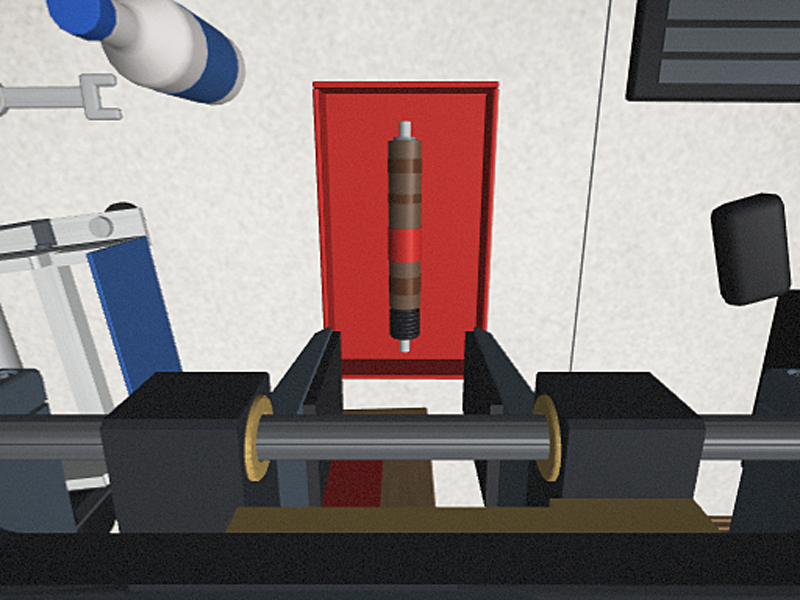

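Run:
```python
from h import *
c=load('w3')
e=unz(c,np.array([[404.5,122],[404.5,350]])/1.5625-.2,.02);print('worn',e,e.mean(0))
move_pose([.565,.13,.33],ori(np.pi/2+.129)); hold(.1)
snap('wrist','w4');print(current_clock())
move_pose([.49,-.40,.30],ori(np.pi/2-.22)); hold(.1)
snap('wrist','w5');big('w5');print(current_clock())
cv2.imwrite('pics/w4c.png',cv2.resize(cv2.imread('pics/w4.png')[80:270,180:350],None,fx=4,fy=4,interpolation=cv2.INTER_CUBIC)[:760])
```

```text
worn [[0.3879943  0.39763198 0.02      ]
 [0.59862919 0.39938631 0.02      ]] [0.49331174 0.39850915 0.02      ]
16.7083
18.7917
```

View pics/w4c.png

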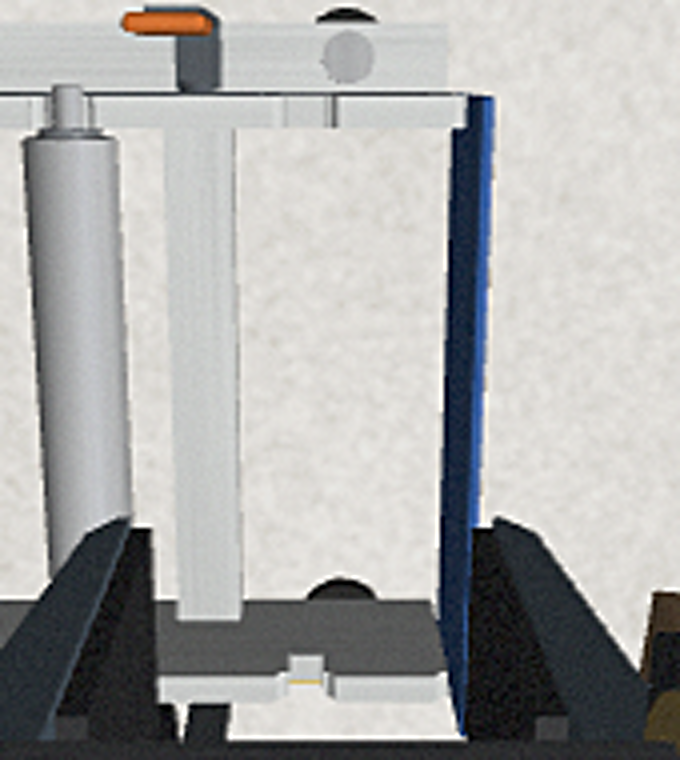

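View pics/w5b.png

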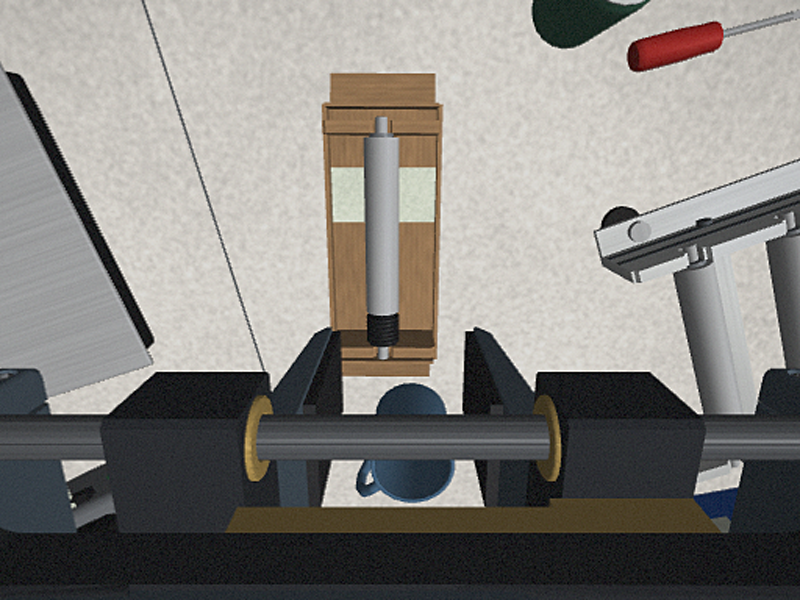

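Run:
```python
from h import *
def cc(u,x,y,s): u=np.array(u,float); return (u+.5)/s-.5+[x,y]
c=load('w4');print(c['p'],c['q'])
P=unz(c,cc([[310,95],[310,127],[308,676],[308,702]],180,80,4),.1);print(P)
a=P[:2].mean(0);b=P[2:].mean(0);d=b-a;print('slot150 mid',(a+b)/2,np.linalg.norm(d),np.arctan2(d[1],d[0]))
for n,w,(x,y,ww,h),s in [('w4s1','w4',(235,95,50,25),12),('w4s2','w4',(235,235,50,25),12),('w5c','w5',(190,40,110,205),3.5)]:
    cv2.imwrite(f'pics/{n}.png',cv2.resize(cv2.imread(f'pics/{w}.png')[y:y+h,x:x+ww],None,fx=s,fy=s,interpolation=cv2.INTER_CUBIC))
```

```text
[0.56481626 0.13137145 0.32952163] [-0.5313233   0.46635342  0.53189468  0.46615243]
[[0.49113088 0.12204084 0.1       ]
 [0.50056993 0.12328256 0.1       ]
 [0.68533487 0.14688401 0.1       ]
 [0.69530164 0.14819072 0.1       ]]
slot150 mid [0.59308433 0.13509953 0.1       ] 0.1960523984981672 0.12722570131260352
```

View pics/w4s1.png

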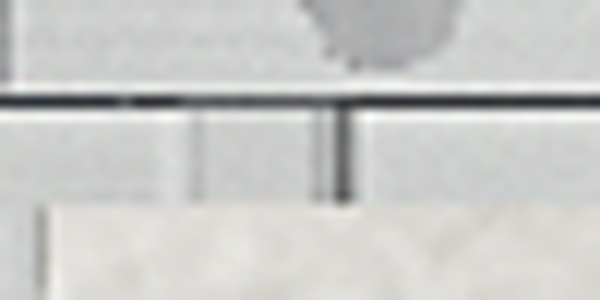

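View pics/w4s2.png

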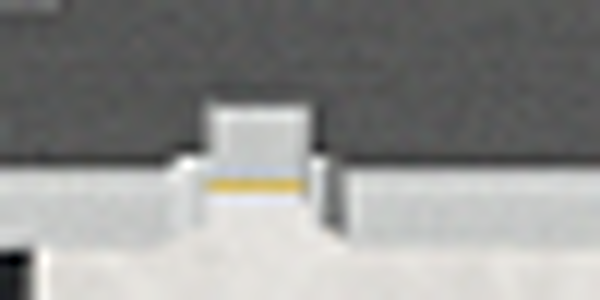

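View pics/w5c.png

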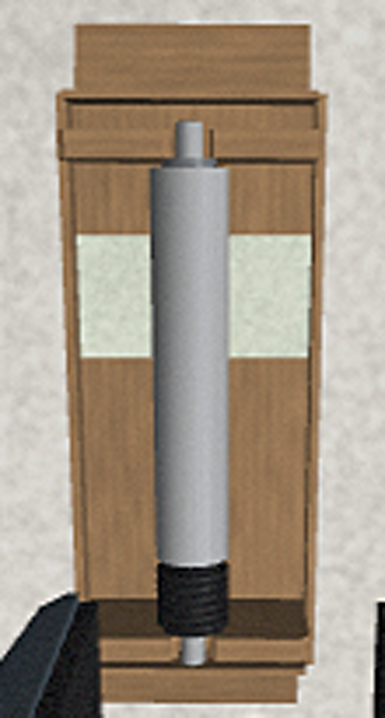

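Run:
```python
from h import *
def cc(u,x,y,s): u=np.array(u,float); return (u+.5)/s-.5+[x,y]
c=load('w4')
P=unz(c,cc([[257,104],[257,202],[258,168],[258,245]],[[235,95],[235,95],[235,235],[235,235]][0][0],0,12)*0+np.array([cc([u],x,y,12)[0] for u,x,y in [([257,107],235,95),([257,202],235,95),([258,168],235,235),([258,243],235,235)]]),.1);print(P)
a=P[:2].mean(0);b=P[2:].mean(0);d=b-a;print('slot150 mid',(a+b)/2,np.linalg.norm(d),np.arctan2(d[1],d[0]))
c=load('w5')
E=np.array([cc([u],190,40,3.5)[0] for u in [[189,122],[193,664]]]);P=unz(c,E,.047);d=P[1]-P[0];print('new axle',P,P.mean(0),np.linalg.norm(d),np.arctan2(d[1],d[0]))
E=np.array([cc([u],190,40,3.5)[0] for u in [[188.5,200],[193,560]]]);P=unz(c,E,.045);d=P[1]-P[0];print('new tube',P,np.arctan2(d[1],d[0]))
E=np.array([cc([u],190,40,3.5)[0] for u in [[58,129],[318,129],[58,158],[318,158],[200,641],[200,663]]]);print('boards',unz(c,E,.052))
print(c['p'])
```

```text
[[0.49141525 0.12063618 0.1       ]
 [0.50075784 0.12185546 0.1       ]
 [0.6853136  0.14605925 0.1       ]
 [0.69489378 0.14731029 0.1       ]]
slot150 mid [0.59309512 0.13396529 0.1       ] 0.19567777508140585 0.1303732965428804
new axle [[ 0.38044978 -0.392304    0.047     ]
 [ 0.58707371 -0.43903173  0.047     ]] [ 0.48376175 -0.41566786  0.047     ] 0.21184174895644806 -0.22240750102656076
new tube [[ 0.40673889 -0.39874014  0.045     ]
 [ 0.54352077 -0.42894579  0.045     ]] -0.21734261425353996
boards [[ 0.37298246 -0.43852208  0.052     ]
 [ 0.39312787 -0.34761209  0.052     ]
 [ 0.38251281 -0.44109046  0.052     ]
 [ 0.40280101 -0.34955044  0.052     ]
 [ 0.57577328 -0.43327525  0.052     ]
 [ 0.5852088  -0.43545926  0.052     ]]
[ 0.49066581 -0.39908911  0.30017692]
```

Run:
```python
from h import *
q=ori(np.pi/2-.2207); x,y=.4838,-.4157
move_pose([x,y,.20],q)
movel([x,y,.08],feed=.15,guard=15)
print(movel([x,y,.033],feed=.06,guard=12)); hold(.2)
p=current_tcp_pos();f0=current_contact_force();t0=current_wrist_torque();print(p)
gripper_to(0,30);print(current_finger_gap()*91,current_contact_force()-f0,current_wrist_torque()-t0,current_tcp_pos())
movel([p[0],p[1],.09],feed=.06); hold(.3)
print(current_contact_force()-f0,current_wrist_torque()-t0)
movel([p[0],p[1],.28],feed=.2);hold(.2)
print(current_contact_force()-f0,current_wrist_torque()-t0,current_finger_gap()*91,current_clock())
snap('scene','s7');snap('side','s8');snap('wrist','w6');big('w6')
for n,(a,b,w,h) in {'s7':(75,60,155,170),'s8':(215,80,180,150)}.items():
    a=max(a,0);cv2.imwrite(f'pics/{n}c.png',cv2.resize(cv2.imread(f'pics/{n}.png')[b:b+h,a:a+w],None,fx=3.5,fy=3.5,interpolation=cv2.INTER_CUBIC))
```

```text
False
[ 0.48404055 -0.41591275  0.03348616]
29.59868961362243 [0.06984233 0.08365433 1.67776401] [ 0.04703185 -0.02284335  0.04656843] [ 0.48387958 -0.41570059  0.03314196]
[-0.09072546 -0.59989611 -3.47746299] [-0.03487887 -0.01267392  0.02030414]
[-1.26238488 -1.41306541 -3.55905723] [ 0.00174148 -0.03055906  0.01443022] 29.343510373457256 24.4583
```

View pics/s7c.png

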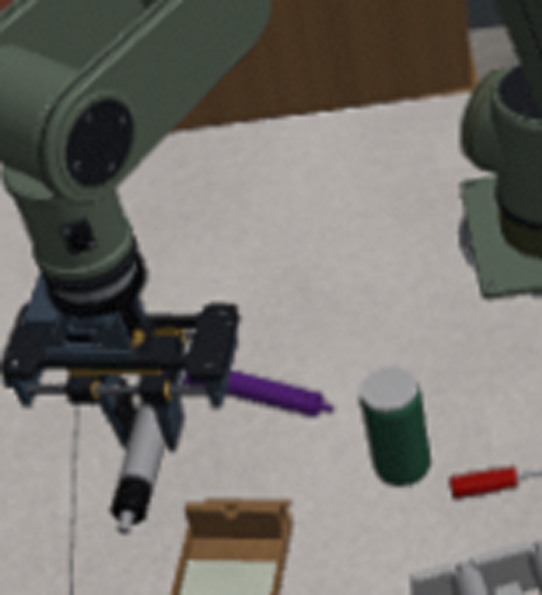

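View pics/s8c.png

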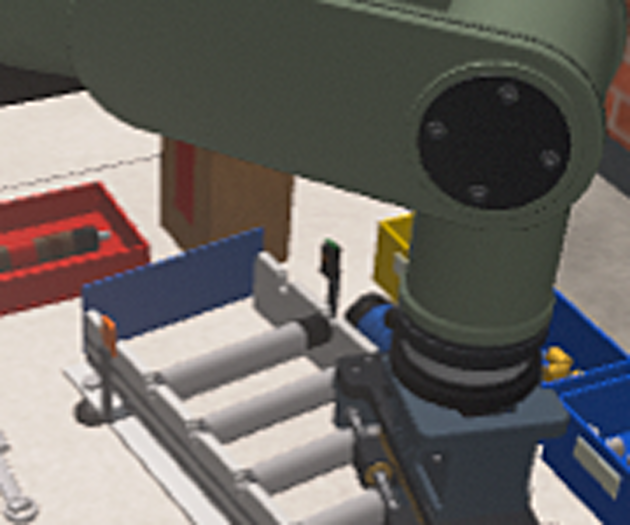

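View pics/w6b.png

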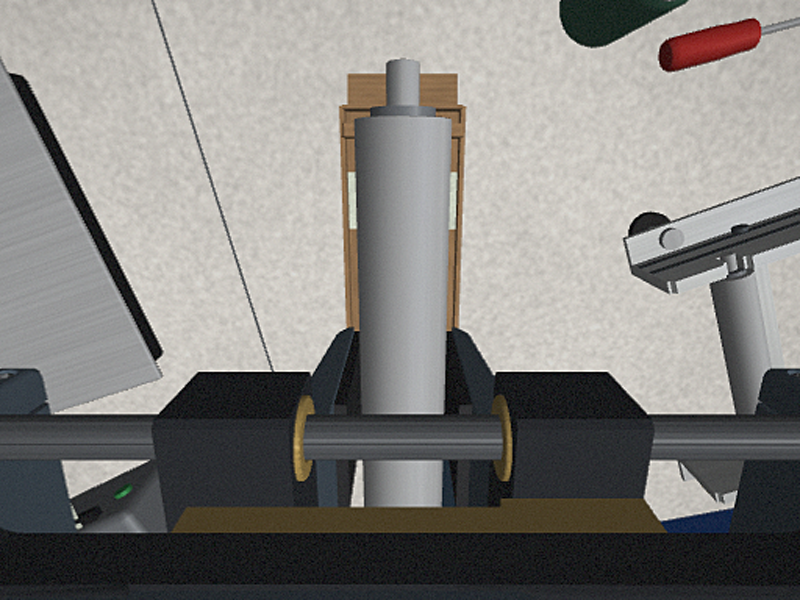

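```bash
cat > tilt.py <<'E'
from h import *
import sys
def pred(tag,yaw,hz=.012,tilt=0,dx=0):
    c=load(tag); A=np.array([np.cos(yaw),np.sin(yaw),0]);B=np.array([-A[1],A[0],0]);Zz=np.array([0,0,1.])
    u=A*np.cos(tilt)+Zz*np.sin(tilt); w=-A*np.sin(tilt)+Zz*np.cos(tilt)
    o=np.array(c['p'])+hz*Zz+dx*A
    pts=[o-.106*u,o-.106*u+.005*w,o-.09*u+.015*B,o-.09*u-.015*B,o-.09*u+.015*w,o-.09*u-.015*w]
    return (pix(c,pts)+.5)*1.5625-.5
if __name__=='__main__':
    for t in (-.03,0,.03): print(t,pred('w6',-.2207,tilt=t).round(1).tolist())
E
python3 tilt.py
python3 - <<'E'
import cv2
cv2.imwrite('pics/w6c.png',cv2.resize(cv2.imread('pics/w6.png')[30:100,210:310],None,fx=7.8125,fy=7.8125,interpolation=cv2.INTER_CUBIC))
E
```

```text
-0.03 [[403.3, 59.7], [403.4, 57.0], [453.4, 118.6], [353.0, 118.6], [403.5, 116.4], [403.1, 120.4]]
0 [[403.3, 61.6], [403.3, 58.4], [452.5, 119.1], [353.9, 119.1], [403.4, 115.3], [403.1, 122.3]]
0.03 [[403.2, 63.7], [403.3, 60.1], [451.7, 119.9], [354.7, 119.8], [403.4, 114.5], [403.0, 124.3]]
```

View pics/w6c.png

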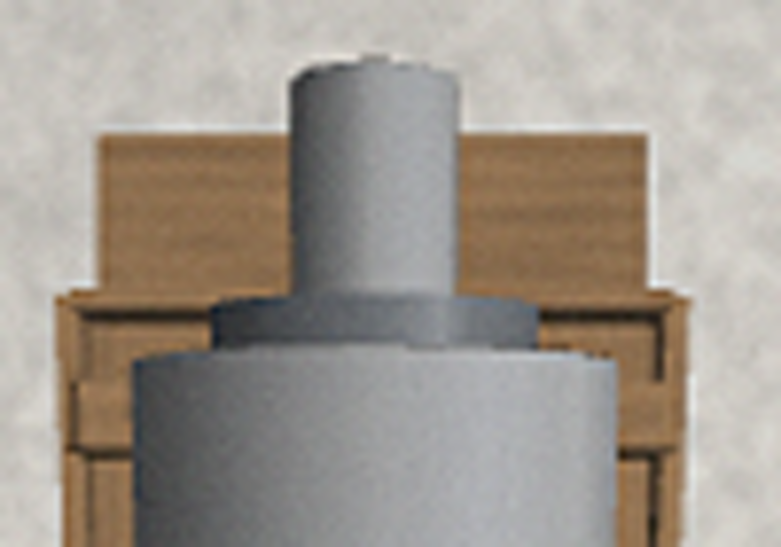

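Run:
```python
from h import *
q=ori(np.pi/2+.1304); x,y=.5931,.1340
movel([.484,-.416,.30],feed=.2)
move_pose([x,y,.28],q); hold(.2)
print(current_tcp_pos(),current_clock())
movel([x,y,.118],feed=.12,guard=15); hold(.3)
print(current_tcp_pos(),R.from_quat(current_ee_rot()).as_matrix().round(4),current_clock(),current_contact_force())
snap('wrist','w7');snap('side','s9');snap('scene','s10')
cv2.imwrite('pics/w7c.png',cv2.resize(cv2.imread('pics/w7.png')[20:210,180:350],None,fx=4,fy=4,interpolation=cv2.INTER_CUBIC)[:760])
for n,(a,b,w,h) in {'s10':(240,130,120,150),'s9':(225,80,160,120)}.items():
    cv2.imwrite(f'pics/{n}c.png',cv2.resize(cv2.imread(f'pics/{n}.png')[b:b+h,a:a+w],None,fx=4,fy=4,interpolation=cv2.INTER_CUBIC))
```

```text
[0.59333674 0.13320921 0.28001744] 27.075
[0.59321208 0.13403334 0.11827892] [[ 5.000e-04 -9.915e-01 -1.301e-01]
 [ 1.000e-04 -1.301e-01  9.915e-01]
 [-1.000e+00 -5.000e-04  0.000e+00]] 28.875 [-0.34946866 -0.21324729 -3.75646095]
```

View pics/w7c.png

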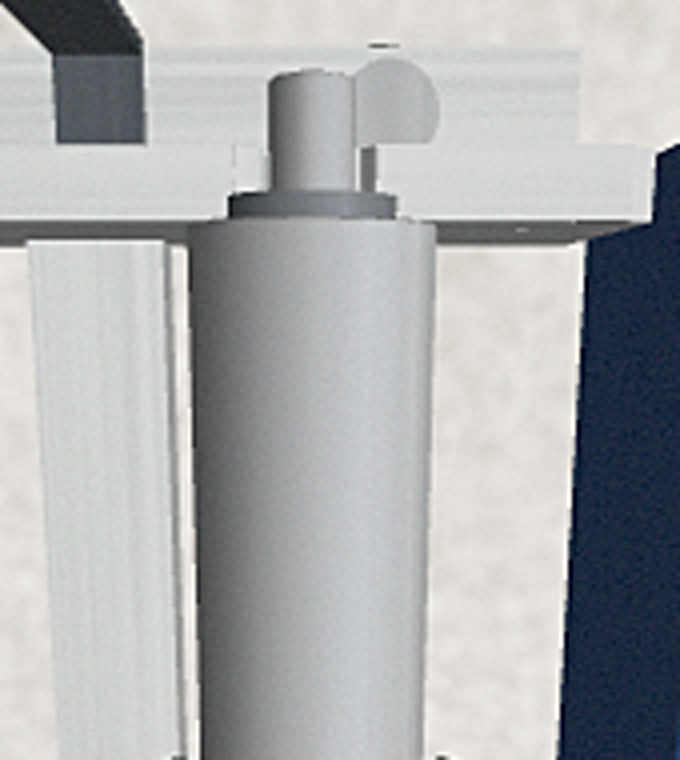

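View pics/s10c.png

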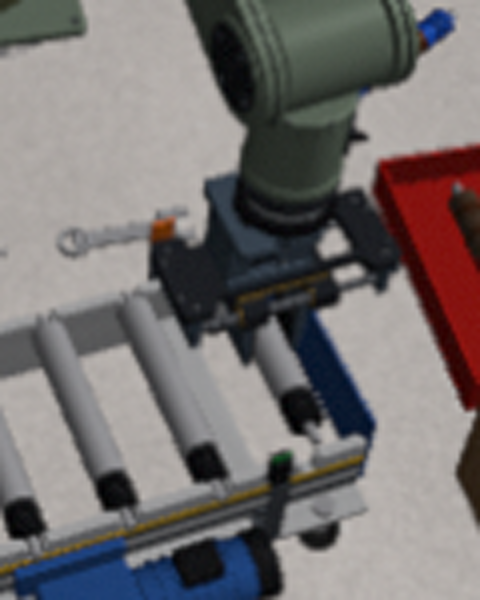

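View pics/s9c.png

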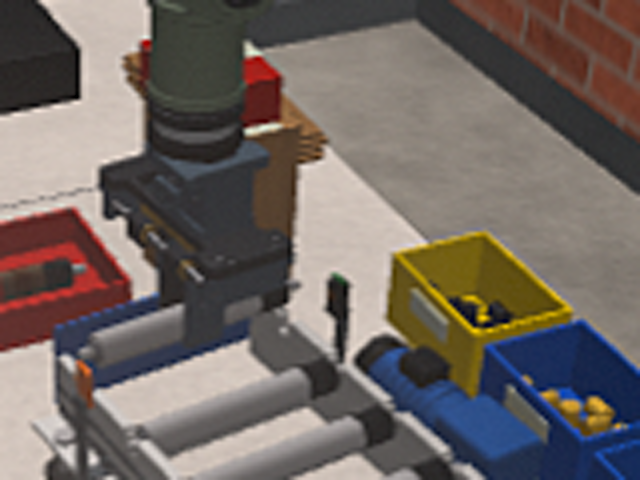

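Run:
```python
from h import *
c=load('w7')
A=np.array([np.cos(.1304),np.sin(.1304),0]);B=np.array([-A[1],A[0],0]);o=np.array([.5931,.1340,0])
for x in(-.103,-.093):
  print(x,[(((pix(c,[o+x*A+s*B+[0,0,z]])[0]-[180,20]+.5)*4-.5).round(1)).tolist() for s,z in [(-.01,.1),(.01,.1),(-.006,.083),(.006,.083)]])
cv2.imwrite('pics/w7d.png',cv2.resize(cv2.imread('pics/w7.png')[35:80,225:285],None,fx=12,fy=12,interpolation=cv2.INTER_CUBIC))
```

```text
-0.103 [[237.1, 140.5], [381.2, 140.5], [269.6, 155.4], [348.7, 155.4]]
-0.093 [[238.3, 217.0], [380.1, 217.1], [270.2, 225.3], [348.1, 225.3]]
```

View pics/w7d.png

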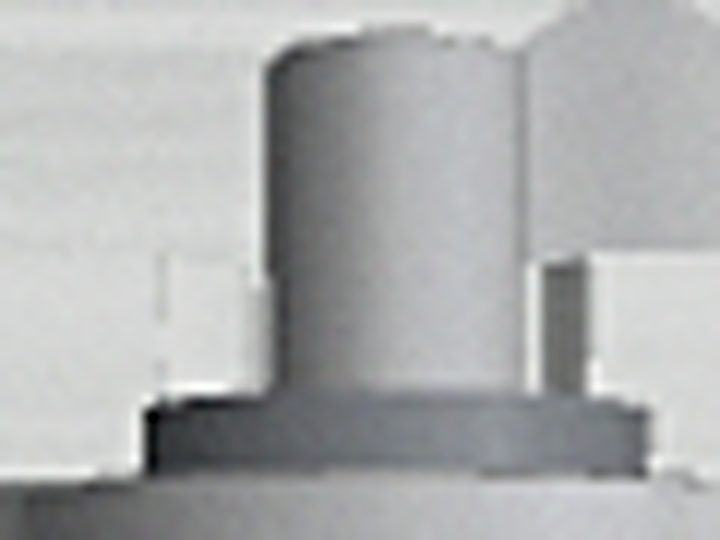

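Run:
```python
from h import *
x,y=.59315,.1336
movel([x,y,.106],feed=.04,guard=10); hold(.1)
f=current_contact_force()
r=movel([x,y,.084],feed=.03,guard=8); print(r,current_tcp_pos(),current_contact_force()-f,current_wrist_torque())
if not r:
    hold(.1); f=current_contact_force();t=current_wrist_torque()
    r=movel([x,y,.074],feed=.015,guard=5); hold(.1); print(r,current_tcp_pos(),current_contact_force()-f,current_wrist_torque()-t)
print(current_clock(),current_finger_gap()*91)
snap('wrist','w8');snap('side','s11');snap('scene','s12')
cv2.imwrite('pics/w8d.png',cv2.resize(cv2.imread('pics/w8.png')[35:80,225:285],None,fx=12,fy=12,interpolation=cv2.INTER_CUBIC))
for n,(a,b,w,h) in {'s12':(240,130,120,150),'s11':(225,80,160,120)}.items():
    cv2.imwrite(f'pics/{n}c.png',cv2.resize(cv2.imread(f'pics/{n}.png')[b:b+h,a:a+w],None,fx=4,fy=4,interpolation=cv2.INTER_CUBIC))
```

```text
False [0.59332245 0.13363002 0.08411378] [-1.01705634  0.82009896  0.89117664] [0.02057682 0.02788302 0.06743032]
True [0.59305603 0.13356938 0.07601733] [-0.09251831  0.49495407  9.39790768] [-0.03997486  0.02544417 -0.00295912]
31.2 29.248261167531396
```

View pics/w8d.png

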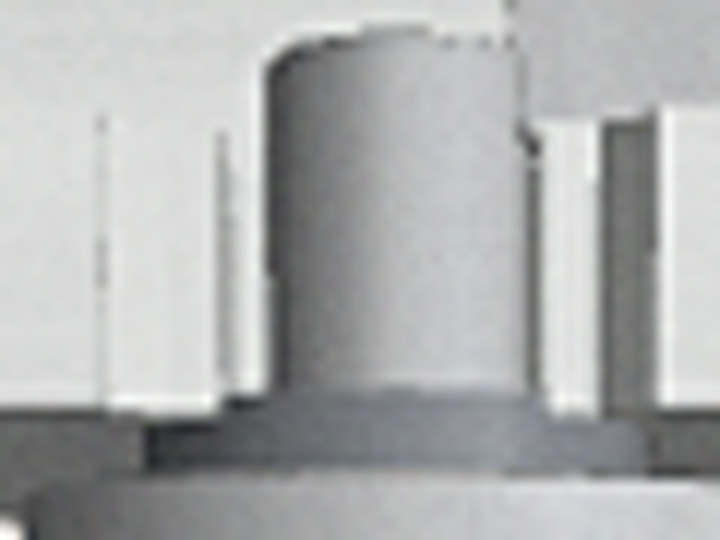

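View pics/s12c.png

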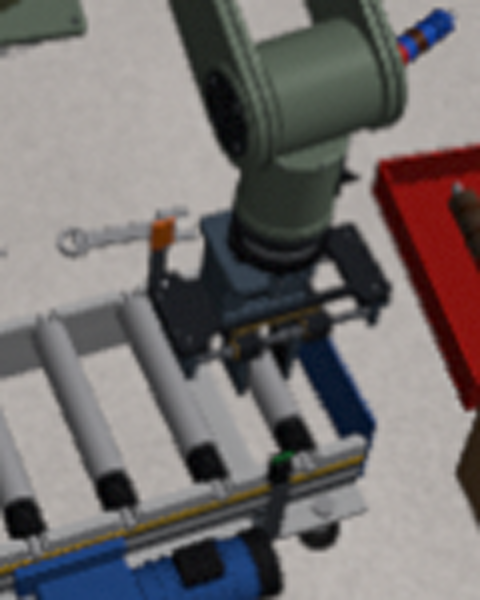

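View pics/s11c.png

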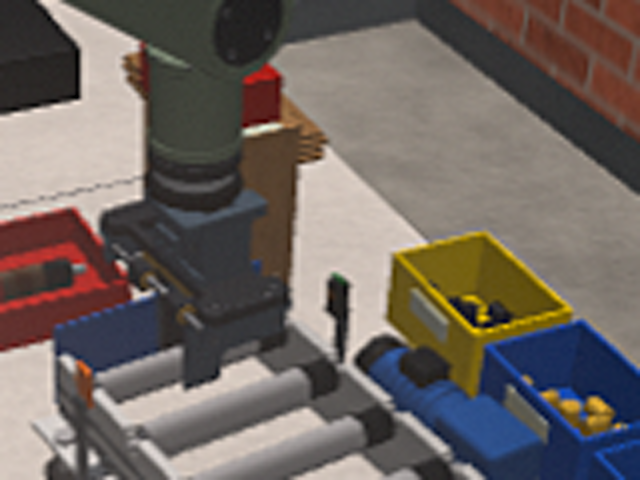

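Run:
```python
from h import *
gripper_to(.5); print(current_finger_gap()*91,current_contact_force())
p=current_tcp_pos()
movel([p[0],p[1],.12],feed=.06); movel([p[0],p[1],.25],feed=.15)
move_pose([.55,.13,.33],ori(np.pi/2+.129));hold(.1)
snap('wrist','w9');big('w9')
move_pose([.40,.33,.33],ori(np.pi/2+.129));snap('side','s13');big('s13');snap('scene','s14');print(current_clock())
cv2.imwrite('pics/s14c.png',cv2.resize(cv2.imread('pics/s14.png')[170:300,170:360],None,fx=4,fy=4,interpolation=cv2.INTER_CUBIC))
```

```text
45.38467170767353 [0.21165695 0.58052957 0.17142113]
35.4167
```

View pics/w9b.png

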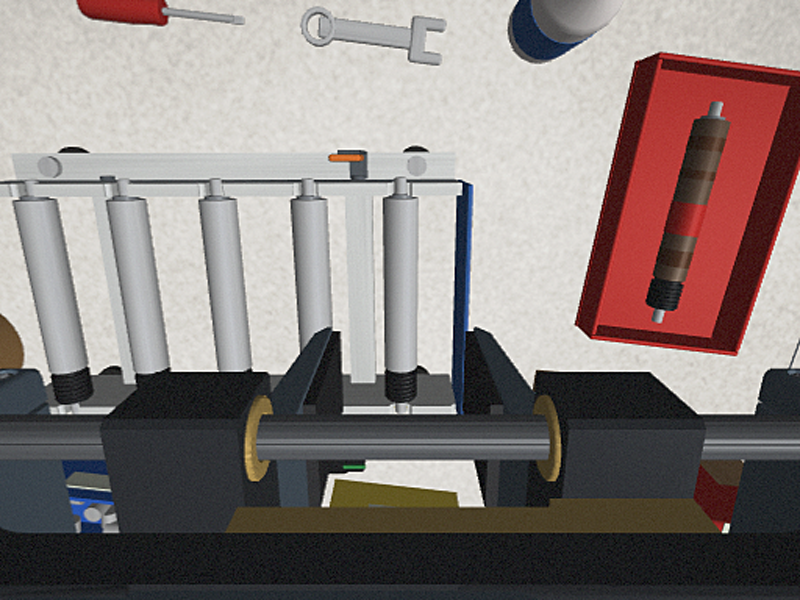

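View pics/s14c.png

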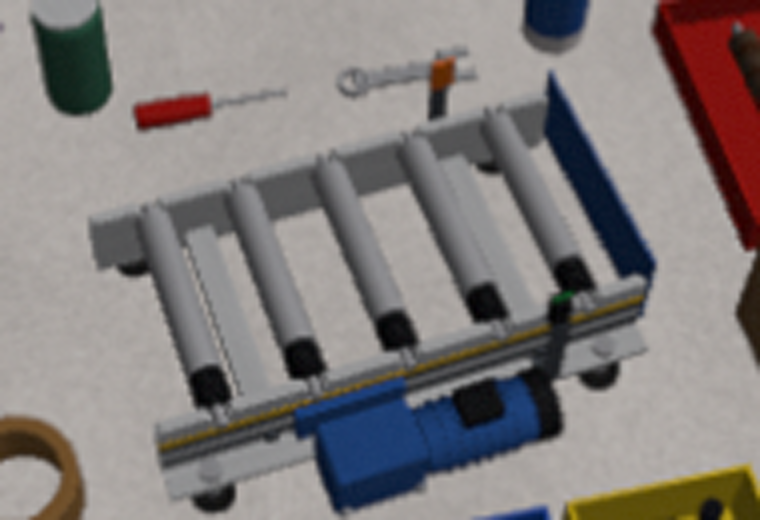

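View pics/s13b.png

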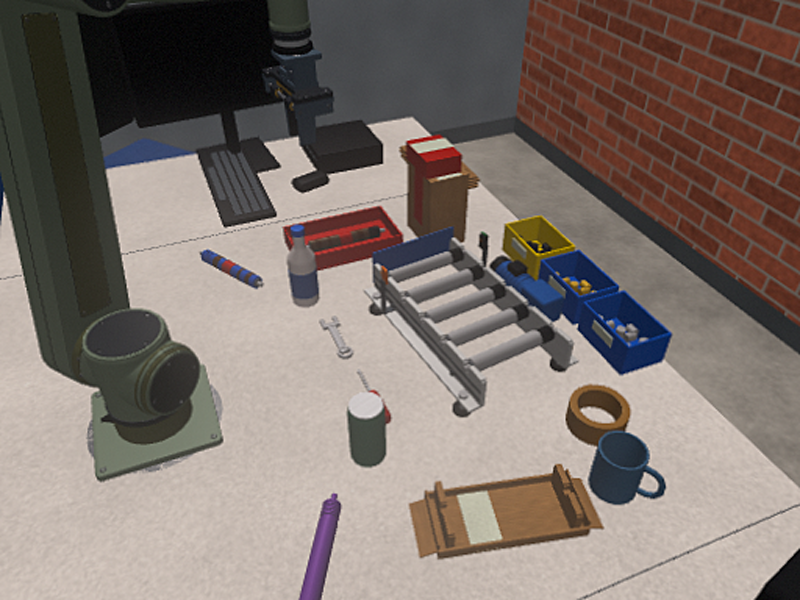

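All five slots now hold bright rollers with their heads on the motor side. The worn roller lies in the tray and the bystanders look unmoved. I'm handing the job in.

```bash
python3 -c "
from h import *
print(np.abs(current_joint_vel()).max()); close_job(); print(current_clock())"
```

```text
0.0038680812753362766
the job is handed in; nothing more can be done
the job is handed in; nothing more can be done
```

The roller change is done and the job is handed in; the clock read 35.4 s of the allowed 72 s at the last check.

- **Worn roller:** I lifted it out of the slot pair at y = +150 mm and lowered it into the reject tray until it touched the floor. Then I released it. The last pictures show it lying lengthwise near the middle of the tray.
- **New roller:** I gripped it at its middle, checked it was level in the wrist picture, and shifted it 0.4 mm sideways after comparing it with the slot. It touched bottom with the tool 76.0 mm above the bench, the height expected for seated axles. Moment change on contact was under 0.05 N m, so both ends went home together. I let go only after that.
- **Final views:** All five rollers sit evenly with their heads on the motor side. The blue and purple look-alikes and the other items on the bench look unmoved.

The only disagreement was in the first position fix. The scene and side cameras put the slot about 4 mm further along the roller's axis than the wrist camera did, so I gripped the worn roller about 4 mm off its middle. I used the wrist camera's values for fitting the new one. No check failed.

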